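Rake wax sprue chunks into an even layer on a sprung melting plate

ROBOT

A 6-joint arm with a two-finger parallel gripper is mounted at the origin on the work surface. World frame = base frame: x ahead of the robot, y to its left, z up, the work surface at z = 0. Lengths are in m, angles in degrees, forces in N, time in s.
With the tool pointing down it reaches from about 0.35 to 0.875 m from the base axis. Payload 4.2 kg.
Tool frame: the origin (TCP) lies midway between the tips of the shut fingers; the grasp point (between the pads) lies 19 mm behind it; y points along the fingers, z is the direction in which the jaws open and shut, and the axes are right-handed (so a half turn about y gives the same grasp; the last joint's range is limited). The gripper opens to 87 mm and grips with 3 to 60 N. Pads are 19 mm wide; open, the fingers measure 117 mm over their backs; the gripper's body (75 mm by 190 mm) begins 51 mm behind the grasp point.
Start: joints at [-51.818, 22.042, 0.453, 0, -68.411, -14.817], TCP at [0.248, -0.574, 0.223] pointing down, gripper open.
Joint ranges: [-179.83, 179.83], [-69.29, 118.12], [-61.27, 80.66], [-181.25, 117.63], [-171.15, -9.14], [-177.46, 177.46]. Speed limits (degrees/s): [159.86, 159.86, 180, 180, 180, 180].

INTERFACE

Orientations are given as [roll, pitch, yaw] about the fixed x, y, z axes, in that order (R = Rz(yaw) Ry(pitch) Rx(roll)).
In Python, from workcell import env gives the robot as it stands. The module is installed in compiled form; this text tells all that it offers. Calls block until the motion is done:
- env.goto(position, orientation): joint-space move of the TCP to a pose.
- env.move_straight(position, rotation=None, rate=0.15, force_limit=None): straight line of the TCP; rotation=None keeps the orientation; rate is the mean speed in m/s. With force_limit (N) it stops when the force on the tool has changed by that much, and returns True; else False.
- env.set_joints(angles): joint-space move.
- env.gripper_to(opening, grasp_force=None): opening from 0.0 (shut) to 1.0 (fully open); grasp_force is the grip in N (None keeps the last); returns when the fingers have stopped.
- env.dwell(seconds).
- env.inverse_kinematics(position, orientation): joint angles nearest the present ones, or None.
- env.read_state(): the state.
- env.grab_frame(name): name is "scene" or "side" or "wrist"; returns a dict with "image" (384x512x3 uint8, blue, green, red), "fx", "fy", "cx", "cy" (pixels), "position" and "orientation" of the camera in the world. Camera axes: x right, y up, looking along -z (the intrinsics and any distortion apply to the point x, -y, -z); pixel columns grow to the right and rows downward; lengths in m; the calibration is good to about 2 mm. A picture is of the moment at which its call begins. There is no depth.
A pose or a line that the arm cannot do raises env.Unreachable and nothing moves.
- env.close_job(): hands the job in, once; it reports no verdict.
Trained networks look in a picture, given as the dict that the camera call returned (one of the last four; its "shot" number tells which), for a name from the list of things; names that differ only in an ending like _2 or _b are one class to them, and where a whole thing is asked for, a point or a joint stands for the part that bears it (a point fixed in the world has none). Each returns a list of dicts, best first, with "score" (0 to 1); they miss things now and then, are a little off and sometimes report something else, mostly with a low value. They report only what shows in the picture. A call takes as long as a camera call. They do not tell look-alikes from the thing itself.
- env.search_frame(picture, thing): "xyz" ([x, y, z] in m, in world coordinates, good to about 4 mm: the middle of the surface that is visible of it).
- env.trace(picture, thing): "mask" (384x512 bool, what is visible of it).
The state is a dict: "clock": time; "joint_positions": joint angles; "qvel": joint speeds; "joint_torque": joint torques, N m; "position": TCP position; "tool_rot": TCP orientation; "force": force on the tool from outside, world axes, zero at the start; "wrist_torque": the same for the moment, N m; "opening": opening from 0.0 (shut) to 1.0 (fully open).
Only numpy, scipy, OpenCV 4.12 (cv2) and the standard library are available. Lean on these libraries where they do the work, as an engineer would, in place of code of your own. Each camera call takes 0.05 s, during which the arm holds its last target.

TASK

Take the small rake out of its stand and rake the teal wax chunks, all bunched in one end of the tray, out along it into one even layer, with at least two chunks in each of the three marked thirds and all flat on the plate, none on another. While raking, keep the teeth riding on the sprung plate with a light touch of a few newtons right to the end of the stroke (never more than 8 N, on plate, tray or wax) and do not use the fingers on the wax. Then hang the rake back upright in its stand, let go, and leave everything else on the bench where it was.

Things in the scene. Friction and masses are not known exactly. Their poses are not given: they have to be found in the camera images.
- tray: Open aluminium tray fixed to the table, long axis = its y. Inside 112 mm (x) by 352 mm (y), walls 4 mm, rim 70 mm above the table. Origin: centre of its underside, on the table. Red marks on the long walls divide the length into thirds, at y = +58.7 and -58.7 mm. The chunks start flat in the +y third, in three loose rows across the tray, 42 mm apart along y, with clear gaps of 8 to 20 mm between rows.
- plate_unsagged (a point): Centre of the tray, 45 mm above its underside. The tray's dark perforated floor plate (348 x 108 mm, on corner springs) lies lower by an unreported sag that differs from run to run: 1 to 4 mm at its middle, 0.5 to 2.5 mm more at the -y end and less at the +y end. It yields 1 mm per 6 N at its middle, 1 mm per 3.8 N 100 mm from it along y. Feel for it with the rake.
- rake_tip (a point): Small hand rake, 220 g: middle of the line of its tooth ends. z up the handle, x along the head; it rakes along y. From the ends up: six teeth 30 mm long, 4 mm thick (y), row 92 mm wide (x), gaps 8.8 mm; steel cross bar 92 x 18 mm, 30 to 44 mm up; brass neck; wooden grip 60 to 125 mm up.
- rake_grip (a point): Centre of the rake's wooden grip, 92 mm above the tooth ends; 22 x 22 mm, 65 mm tall, axes as rake_tip. Take it from above.
- rake: The rake itself; origin and axes as rake_tip.
- stand: Rake stand fixed to the table; origin: centre of its underside. Two wooden rails 105 mm long (x), 40 mm high, 16 mm wide, with a 10 mm slot between them along x. The rake hangs upright, teeth in the slot, cross bar resting on the rails, its x along the stand's x; its tooth ends are then 10 mm above the table.
- stand_top (a point): Middle of the stand's slot, at the height of the rail tops, 40 mm above the table.
- chunk0: Teal wax sprue button: disc 28 mm across, 16 mm high, with a 10 mm stub that rises 8 mm more; 12 g; its origin is its centre, 8 mm above its underside (z up).
- chunk1: Teal wax sprue button: disc 28 mm across, 16 mm high, with a 10 mm stub that rises 8 mm more; 12 g; its origin is its centre, 8 mm above its underside (z up).
- chunk2: Teal wax sprue button: disc 28 mm across, 16 mm high, with a 10 mm stub that rises 8 mm more; 12 g; its origin is its centre, 8 mm above its underside (z up).
- chunk3: Teal wax sprue button: disc 28 mm across, 16 mm high, with a 10 mm stub that rises 8 mm more; 12 g; its origin is its centre, 8 mm above its underside (z up).
- chunk4: Teal wax sprue button: disc 28 mm across, 16 mm high, with a 10 mm stub that rises 8 mm more; 12 g; its origin is its centre, 8 mm above its underside (z up).
- chunk5: Teal wax gate bar: 30 x 20 x 16 mm high (x, y, z); 12 g; its origin is its centre, 8 mm above its underside (z up).
- chunk6: Teal wax gate bar: 30 x 20 x 16 mm high (x, y, z); 12 g; its origin is its centre, 8 mm above its underside (z up).
- chunk7: Teal wax gate bar: 30 x 20 x 16 mm high (x, y, z); 12 g; its origin is its centre, 8 mm above its underside (z up).
- tree: Bystander: wax tree of teal ring patterns on a black rubber base 96 mm across, 172 mm tall; origin: centre of its underside.
- flask: Bystander: rusty perforated casting flask, foot 124 mm across, 162 mm tall; origin: centre of its underside.
- tub: Bystander: white plastic tub of wax rings, 104 mm across, 50 mm tall; origin: centre of its underside.
- mould: Bystander: pink two-part rubber mould, 55 x 75 x 31 mm; origin: centre of its underside.
- brush: Bystander: small brush with a dark wooden handle, 170 mm long, lying along its x; origin: its underside.
Things that resemble listed ones, but are neither listed nor needed, are in the scene too. What is shaped like the rake but pink is not meant.

How it is judged:
By the outcome, as a careful person would: the job done as asked, in the order asked, and still so for the second after the job is handed in, with the robot touching nothing.
It also fails if it takes over 72 s, if anything falls off the work surface, if the arm or the gripper's body presses on something with over 40 N, if the wrist force passes 120 N, or if a joint passes its speed limit or range.

## Working session

There is one attempt and no reset: what is moved stays moved. The work goes in short steps, each a Python script; the robot and the scene stay as the last script left them, time stands still between calls to the robot, and variables do not carry over. Pictures are saved under pics/ and viewed, and the job is handed in when it is done.

```bash
mkdir -p pics; ls; python3 - <<'E'
from workcell import env
import cv2
s=env.read_state();print({k:(s[k]) for k in s})
for n in ["scene","side","wrist"]:
    p=env.grab_frame(n);cv2.imwrite(f"pics/a_{n}.png",p["image"])
    print(n,p["fx"],p["fy"],p["cx"],p["cy"],p["position"],p["orientation"],[k for k in p])
    for t in ["tray","rake","rake_grip","stand","stand_top","chunk0","chunk5","rake_tip"]:
        try: print(t,[(d["score"],d["xyz"]) for d in env.search_frame(p,t)])
        except Exception as e: print(t,e)
print(env.read_state()["clock"])
E
```

```text
pics
{'clock': 0.0, 'joint_positions': array([-5.18206041e+01,  2.20927940e+01,  3.80762677e-01, -2.92844388e-02,
       -6.84110801e+01, -1.48161044e+01]), 'qvel': array([-0.07032737,  0.14854067, -0.09779942,  0.07771712,  0.04610739,
        0.07229449]), 'joint_torque': array([-7.60881339e-04, -3.90659988e+01,  1.87408125e+01,  4.22001198e+00,
        1.10484267e-02, -2.23793527e-04]), 'position': array([ 0.24763061, -0.57320312,  0.22144414]), 'tool_rot': array([-8.98740221e+01,  5.18009532e-03,  2.33524930e+01]), 'force': array([0.80082802, 0.82737406, 1.00320642]), 'wrist_torque': array([ 0.03935732, -0.00899612, -0.021804  ]), 'opening': 1.0026388750025885}
scene 467.20859609334394 467.20859609334394 259.6387511805517 197.8042597012305 [1.40495465 0.64790514 0.84062121] [ 56.5527351    0.45614818 129.95859241] ['image', 'fx', 'fy', 'cx', 'cy', 'position', 'orientation', 'shot']
tray [(0.67, [0.5442, 0.1191, 0.0456])]
rake [(0.86, [0.3382, -0.4104, 0.0421]), (0.78, [0.7148, -0.37, 0.0438]), (0.68, [0.5688, -0.3024, 0.0751]), (0.66, [0.4567, -0.1589, 0.0442]), (0.49, [0.5789, -
[... 1088 characters left out ...]
, 0.0403]), (0.66, [0.5551, -0.315, 0.0732])]
rake_grip [(0.81, [0.7044, -0.3854, 0.0451]), (0.75, [0.5482, -0.3132, 0.0688])]
stand [(0.82, [0.5396, -0.3317, 0.0083])]
stand_top [(0.65, [0.5368, -0.3312, 0.0149])]
chunk0 []
chunk5 []
rake_tip [(0.69, [0.7077, -0.3863, 0.0416]), (0.36, [0.544, 0.2721, 0.0572])]
wrist 277.1618663302387 277.1618663302387 258.951475877393 189.5804001216978 [ 0.17938004 -0.6036196   0.38532661] [-1.57831990e+01 -1.24976488e-02  1.13395382e+02] ['image', 'fx', 'fy', 'cx', 'cy', 'position', 'orientation', 'shot']
tray []
rake [(0.62, [0.3342, -0.4275, 0.0789])]
rake_grip []
stand []
stand_top []
chunk0 []
chunk5 []
rake_tip [(0.57, [0.3311, -0.4296, 0.0792])]
1.35
```

View pics/a_scene.png

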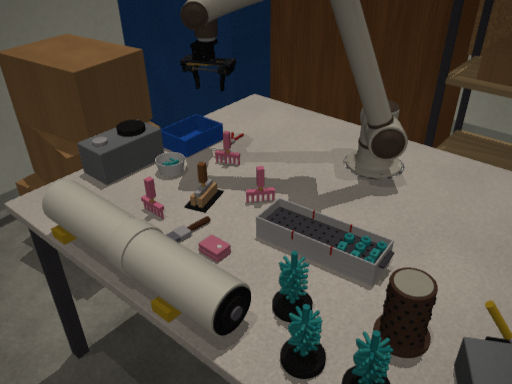

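View pics/a_side.png

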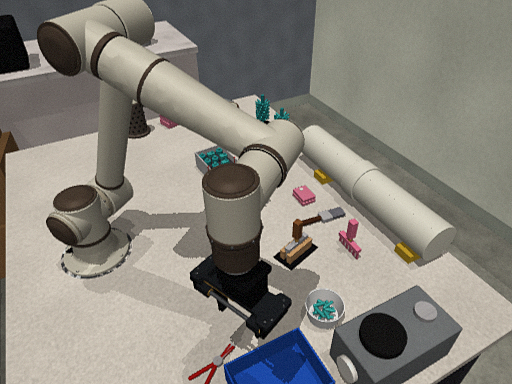

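View pics/a_wrist.png

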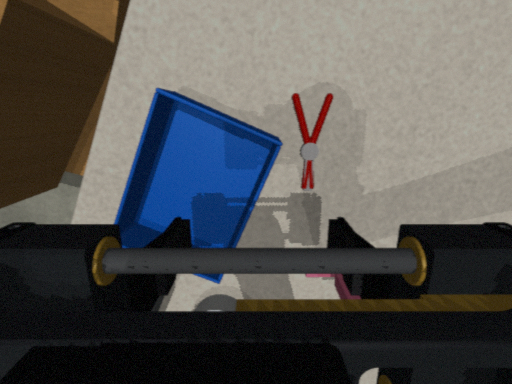

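```bash
cat > h.py <<'E'
from workcell import env
import numpy as np, cv2
from scipy.spatial.transform import Rotation as R
def cam(p):
    return R.from_euler('xyz',p["orientation"],degrees=True).as_matrix(),np.array(p["position"])
def proj(p,X):
    M,c=cam(p);v=(np.atleast_2d(X)-c)@M
    return np.c_[p["cx"]+p["fx"]*v[:,0]/-v[:,2],p["cy"]+p["fy"]*(-v[:,1])/-v[:,2]]
def unproj(p,uv,z):
    M,c=cam(p);uv=np.atleast_2d(uv).astype(float)
    d=np.c_[(uv[:,0]-p["cx"])/p["fx"],-(uv[:,1]-p["cy"])/p["fy"],-np.ones(len(uv))]@M.T
    return c+d*((z-c[2])/d[:,2])[:,None]
def save(p,n):
    np.save(f"pics/{n}.npy",p,allow_pickle=True);cv2.imwrite(f"pics/{n}.png",p["image"])
def load(n): return np.load(f"pics/{n}.npy",allow_pickle=True).item()
def st(): 
    s=env.read_state();print("t%.2f"%s["clock"],s["position"].round(4),s["tool_rot"].round(2),"F",s["force"].round(2),"op%.3f"%s["opening"]);return s
E
python3 - <<'E'
from h import *
env.goto([0.605,0.11,0.27],[-90,0,0]);st()
p=env.grab_frame("wrist");save(p,"w_tray")
print(p["position"],p["orientation"])
for t in ["tray","chunk0","chunk5"]:
    print(t,[(d["score"],d["xyz"]) for d in env.search_frame(p,t)])
env.goto([0.64,-0.27,0.3],[-90,0,0]);st()
p=env.grab_frame("wrist");save(p,"w_stand")
for t in ["rake","stand","rake_grip","stand_top","rake_tip"]:
    print(t,[(d["score"],d["xyz"]) for d in env.search_frame(p,t)])
st()
E
```

```text
t4.08 [0.6051 0.1093 0.27  ] [-9.001e+01  1.000e-02 -6.000e-02] F [ 0.86  1.28 -0.3 ] op1.003
[0.53049495 0.10895361 0.43272964] [-1.57688341e+01 -1.11917777e-02  8.99715534e+01]
tray [(0.74, [0.5192, 0.1018, 0.0436])]
chunk0 [(0.96, [0.5467, 0.2349, 0.0592]), (0.93, [0.5448, 0.2742, 0.0575]), (0.87, [0.496, 0.188, 0.0615]), (0.76, [0.476, 0.2709, 0.0622]), (0.74, [0.5068, 0.2706, 0.0598]), (0.68, [0.4798, 0.2298, 0.0597])]
chunk5 [(0.96, [0.5467, 0.2349, 0.0592]), (0.93, [0.5448, 0.2742, 0.0575]), (0.87, [0.496, 0.188, 0.0615]), (0.76, [0.476, 0.2709, 0.0622]), (0.74, [0.5068, 0.2706, 0.0598]), (0.68, [0.4798, 0.2298, 0.0597])]
t5.70 [ 0.6403 -0.2688  0.3   ] [-8.998e+01  0.000e+00  8.000e-02] F [ 0.    0.62 -0.06] op1.001
rake [(0.94, [0.5584, -0.3052, 0.0526]), (0.8, [0.7038, -0.3682, 0.0415]), (0.62, [0.4662, -0.171, 0.0724]), (0.26, [0.7332, 0.1534, 0.0134])]
stand [(0.72, [0.5538, -0.3028, 0.0048]), (0.31, [0.5059, -0.5448, 0.0322])]
rake_grip [(0.94, [0.706, -0.3681, 0.0416]), (0.84, [0.4584, -0.1706, 0.0728]), (0.82, [0.5586, -0.3119, 0.0515])]
stand_top [(0.67, [0.5523, -0.3007, 0.0088])]
rake_tip [(0.88, [0.5601, -0.3062, 0.0523]), (0.86, [0.7056, -0.3737, 0.0436]), (0.66, [0.4588, -0.173, 0.0715])]
t6.00 [ 0.6403 -0.2691  0.3001] [-9.e+01 -1.e-02  7.e-02] F [-0.32  0.36 -0.79] op1.003
```

View pics/w_tray.png

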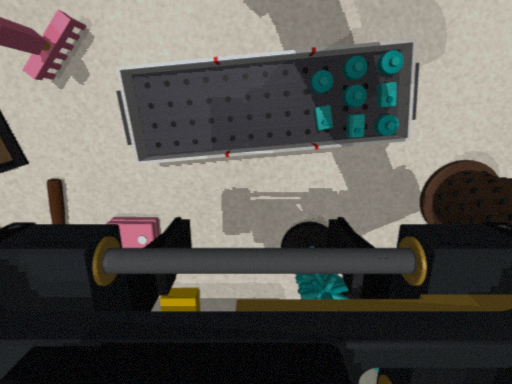

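View pics/w_stand.png

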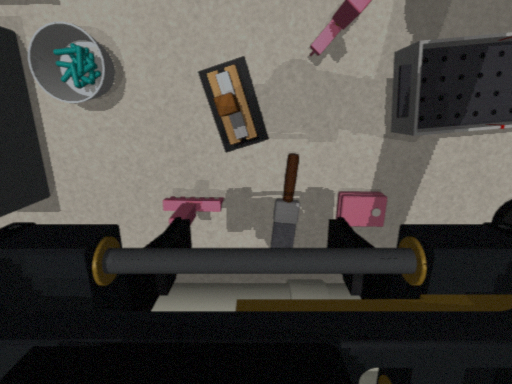

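```bash
python3 - <<'E'
from h import *
p=load("w_stand")["image"]; c=p[50:160,190:280]
cv2.imwrite("pics/c_stand.png",cv2.resize(cv2.convertScaleAbs(c,alpha=1.6),None,fx=5.4,fy=5.4,interpolation=cv2.INTER_CUBIC))
p=load("w_tray")["image"]; c=p[30:170,115:425]
cv2.imwrite("pics/c_tray.png",cv2.resize(cv2.convertScaleAbs(c,alpha=1.6),None,fx=2.5,fy=2.5,interpolation=cv2.INTER_CUBIC))
E
```

```text
(no output)
```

View pics/c_stand.png

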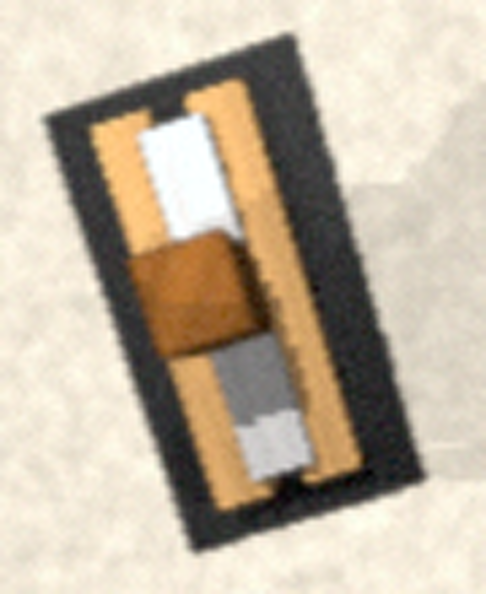

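View pics/c_tray.png

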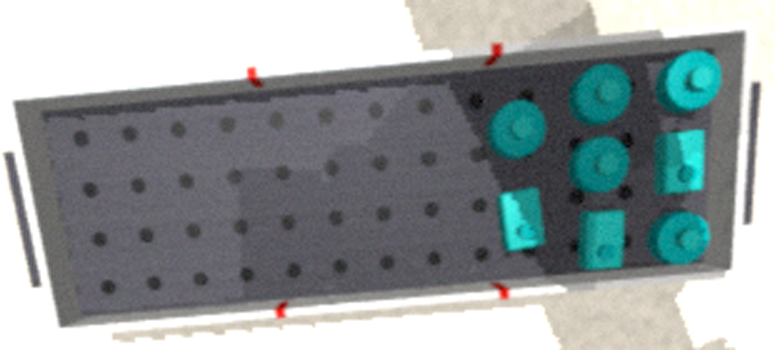

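```bash
cat > fit.py <<'E'
from h import *
from scipy.optimize import least_squares
def rect(cx,cy,yaw,L,W,z):
    c,s=np.cos(yaw),np.sin(yaw)
    return np.array([[cx+a*L/2*c-b*W/2*s,cy+a*L/2*s+b*W/2*c,z] for a,b in [(-1,-1),(-1,1),(1,1),(1,-1)]])
def fit(p,uv,L,W,z,x0):
    r=least_squares(lambda q:(proj(p,rect(*q,L,W,z))-uv).ravel(),x0)
    print(r.x[:2].round(4),np.degrees(r.x[2]).round(2),"res",r.fun.round(1));return r.x
E
python3 - <<'E'
from fit import *
p=load("w_stand")
uv=np.array([(90,125),(243,80),(362,465),(218,510)])/5.4+[190,50]
q=fit(p,uv,.105,.042,.04,[.56,-.3,.3])
for n,a in [("gripcorners",[(130,258),(222,230),(245,325),(165,355)])]:
    g=unproj(p,np.array(a)/5.4+[190,50],.135);print(g.round(4),g.mean(0))
im=p["image"].copy()
s=5
big=cv2.resize(im[40:170,180:290],None,fx=s,fy=s)
def dr(P,col):
    u=(proj(p,P)-[180,40]+.5)*s-.5
    cv2.polylines(big,[u.astype(np.int32)],True,col,1)
dr(rect(*q,.105,.042,.04),(0,0,255));dr(rect(*q,.105,.010,.04),(0,0,255));dr(rect(*q,.022,.022,.135),(0,255,0));dr(rect(*q,.092,.018,.054),(255,0,0))
cv2.imwrite("pics/f_stand.png",big)
p=load("w_tray")
uv=np.array([(15,100),(745,32),(728,270),(60,327)])/2.5+[115,30]
# tray: y long. rect L along x=.120, W along y=.360
t=fit(p,uv,.120,.360,.07,[.52,.1,.05])
s=2.5;big=cv2.resize(p["image"][30:170,110:430],None,fx=s,fy=s)
def dr(P,col):
    u=(proj(p,P)-[110,30]+.5)*s-.5
    cv2.polylines(big,[u.astype(np.int32)],True,col,1)
dr(rect(*t,.120,.360,.07),(0,0,255));dr(rect(*t,.112,.352,.07),(0,255,255));dr(rect(*t,.108,.348,.042),(0,255,0))
cv2.imwrite("pics/f_tray.png",big)
E
```

```text
[ 0.5582 -0.3076] 17.11 res [ 0.1  0.3 -0.1 -0.8 -0.1  0.4  0.1  0.3]
[[ 0.5512 -0.3196  0.135 ]
 [ 0.5457 -0.3003  0.135 ]
 [ 0.5646 -0.2959  0.135 ]
 [ 0.5707 -0.313   0.135 ]] [ 0.55802744 -0.30720962  0.135     ]
[0.5244 0.1207] 4.79 res [-4.9 -2.4  3.6 -2.8  3.9  4.2 -2.6  4.4]
```

View pics/f_stand.png

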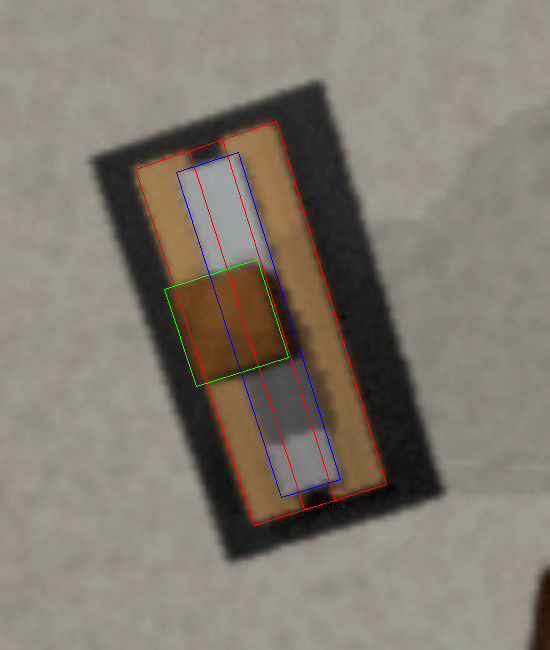

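View pics/f_tray.png

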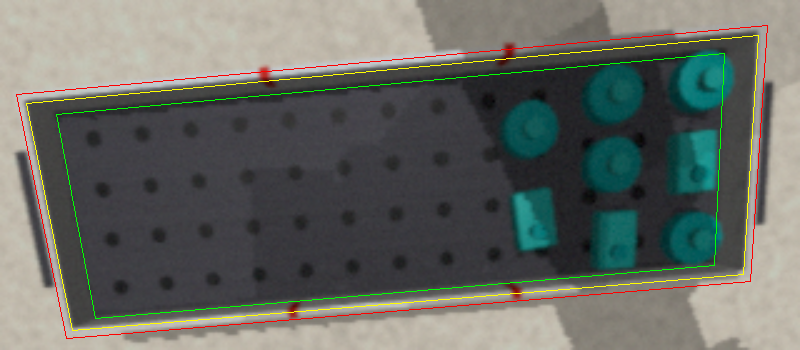

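```bash
python3 - <<'E'
from fit import *
p=load("w_tray")
uv=np.array([(15,100),(745,32),(728,270),(60,327)])/2.5+[115,30]
t=fit(p,uv,.112,.352,.07,[.52,.1,.05])
np.save("tray.npy",t)
# chunks from search
for d in env.search_frame(p,"chunk0") if 0 else []: pass
c,s_=np.cos(t[2]),np.sin(t[2])
# clicks of chunk disc tops in f_tray (orig offset 110,30 scale 2.5), z ~ .042+.016
ch=dict(r1=[(530,129),(534,219)],r2=[(613,94),(612,164),(614,239)],r3=[(702,80),(692,161),(692,238)])
for k,v in ch.items():
    X=unproj(p,np.array(v)/2.5+[110,30],.058)-[t[0],t[1],0]
    print(k,np.c_[X[:,0]*c+X[:,1]*s_,-X[:,0]*s_+X[:,1]*c].round(4).tolist())
s=2.5;big=cv2.resize(p["image"][30:170,110:430],None,fx=s,fy=s)
def dr(P,col):
    u=(proj(p,P)-[110,30]+.5)*s-.5
    cv2.polylines(big,[u.astype(np.int32)],True,col,1)
dr(rect(*t,.120,.360,.07),(0,0,255));dr(rect(*t,.112,.352,.07),(0,255,255));dr(rect(*t,.108,.348,.042),(0,255,0));dr(rect(*t,.12,.1174,.07),(255,255,0))
for yy in [.0975,.139]:
  a=np.array([[t[0]-yy*s_,t[1]+yy*c]]);dr(rect(a[0,0],a[0,1],t[2],.092,.004,.042),(255,0,255))
cv2.imwrite("pics/f_tray2.png",big)
E
```

```text
[0.5231 0.1208] 4.8 res [-0.9 -0.2  0.1  0.   1.2  0.3 -0.3  0.2]
r1 [[-0.023, 0.0702], [0.0214, 0.0713]]
r2 [[-0.0359, 0.1119], [-0.0026, 0.1118], [0.0352, 0.1132]]
r3 [[-0.0386, 0.156], [-0.0006, 0.1526], [0.0381, 0.1542]]
```

View pics/f_tray2.png

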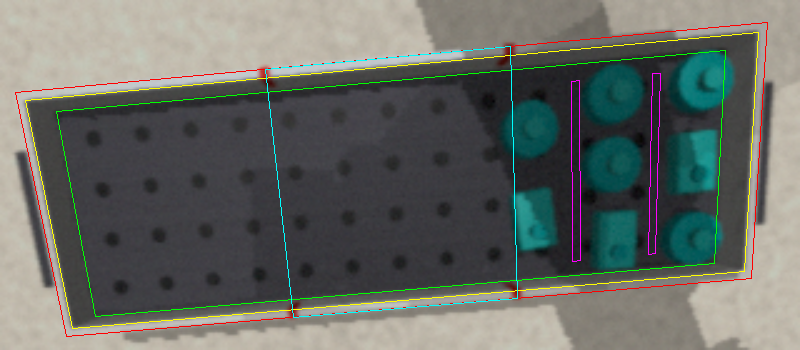

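```bash
python3 - <<'E'
from h import *
o=[-90,0,17.1]
env.gripper_to(0.6,40)
env.goto([.5582,-.3075,.165],o)
print(env.move_straight([.5582,-.3075,.083],rate=.12,force_limit=8))
s=st()
env.gripper_to(0.0,40)
env.dwell(.2);s=st()
np.save("grasp.npy",s["position"])
env.move_straight([.5582,-.3075,.087],rate=.05);env.dwell(.1);st()
env.move_straight([.5582,-.3075,.165],rate=.15);env.dwell(.2)
F=[]
for _ in range(8):
    F.append(env.read_state()["force"]);env.dwell(.01)
print(np.mean(F,0),np.std(F,0));st()
for n in ["scene","side"]: save(env.grab_frame(n),"g_"+n)
E
python3 - <<'E'
import sys;sys.path.insert(0,'.')
from h import *
a=load("/..pics/g_scene") if 0 else np.load("pics/g_scene.npy",allow_pickle=True).item()
b=np.load("pics/g_side.npy",allow_pickle=True).item()
A=cv2.resize(a["image"][100:230,130:280],(450,390));B=cv2.resize(b["image"][150:300,240:380],(350,375))
B=cv2.copyMakeBorder(B,0,15,0,0,cv2.BORDER_CONSTANT)
cv2.imwrite("pics/g.png",np.hstack([A,B]))
E
```

```text
False
t8.40 [ 0.5592 -0.3077  0.084 ] [-9.008e+01 -9.000e-02  1.713e+01] F [-0.06 -0.63  0.22] op0.599
t9.23 [ 0.5582 -0.3075  0.0832] [-90.01  -0.    17.1 ] F [-0.87  1.42  1.71] op0.253
t9.58 [ 0.5579 -0.3073  0.0865] [-8.996e+01  4.000e-02  1.709e+01] F [-0.39  0.29 -2.62] op0.255
[ 0.41546829  0.18449841 -1.87678797] [0.22143782 0.32893407 0.5335389 ]
t10.52 [ 0.5577 -0.3073  0.1638] [-89.93   0.1   17.1 ] F [-0.81  0.08 -2.36] op0.254
```

View pics/g.png

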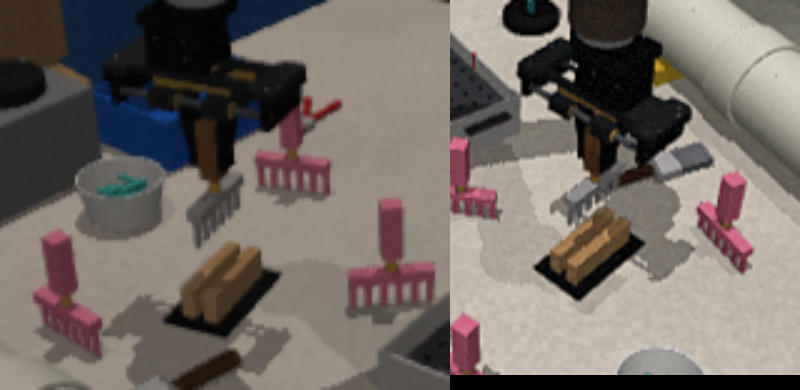

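```bash
cat >> h.py <<'E'
T=np.load("tray.npy"); DZ=.0732; YAW=np.degrees(T[2])
def tw(x,y,zt=0):  # tray xy, tip z -> TCP world
    c,s=np.cos(T[2]),np.sin(T[2])
    return np.array([T[0]+x*c-y*s,T[1]+x*s+y*c,zt+DZ])
def force(n=6,dt=.01):
    F=[]
    for _ in range(n):
        F.append(env.read_state()["force"]);env.dwell(dt)
    return np.mean(F,0)
E
python3 - <<'E'
from h import *
env.move_straight([.5577,-.3073,.195],rate=.2)
env.goto(tw(0,.0915,.125),[-90,0,YAW])
env.move_straight(tw(0,.0915,.078),rate=.12)
env.dwell(.15);st()
for n in ["scene","side","wrist"]: save(env.grab_frame(n),"h_"+n)
p=load("h_scene")
s=6;o=(290,190);big=cv2.resize(p["image"][190:280,290:410],None,fx=s,fy=s,interpolation=cv2.INTER_CUBIC)
a=tw(-.046,.0915,.078)-[0,0,DZ];b=tw(.046,.0915,.078)-[0,0,DZ]
u=((proj(p,[a,b])-o+.5)*s).astype(int);cv2.line(big,tuple(map(int,u[0])),tuple(map(int,u[1])),(0,0,255),1)
a[2]=b[2]=.043
u=((proj(p,[a,b])-o+.5)*s).astype(int);cv2.line(big,tuple(map(int,u[0])),tuple(map(int,u[1])),(255,0,255),1)
cv2.imwrite("pics/h1.png",big)
E
```

```text
t13.49 [0.5162 0.2123 0.1523] [-89.94  -0.12   4.8 ] F [ 1.06  0.07 -2.83] op0.252
```

View pics/h1.png

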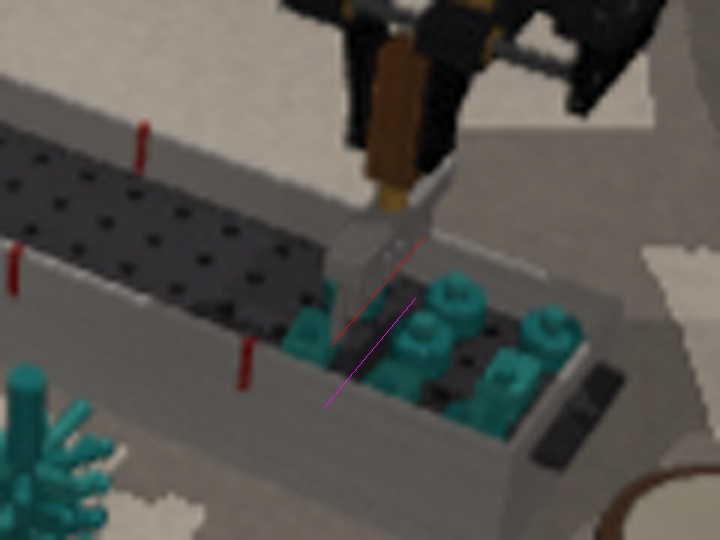

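View pics/h_wrist.png

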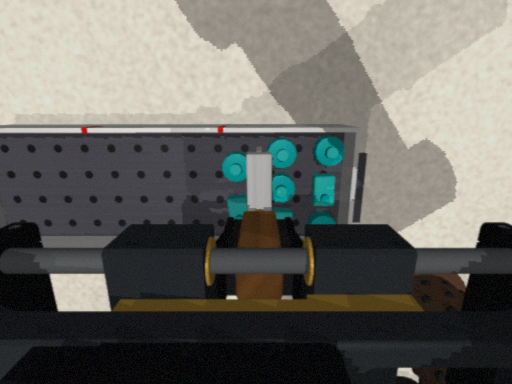

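View pics/h_side.png

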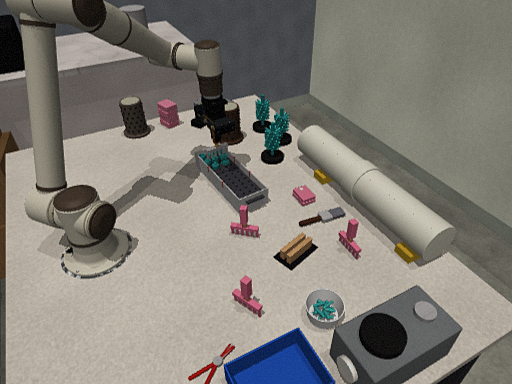

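```bash
python3 - <<'E'
from h import *
print(env.inverse_kinematics(tw(0,.0915,.078),[-90,0,YAW]))
for i in range(6):
    s=env.read_state();print(s["clock"],(s["position"]*1e3).round(2),s["joint_positions"].round(3),s["force"].round(2));
    if i>2: env.dwell(.1)
env.move_straight(tw(0,.0915,.050),rate=.1)
for i in range(6):
    s=env.read_state();print(s["clock"],(s["position"]*1e3).round(2),s["force"].round(2));env.dwell(.03)
E
```

```text
[ 3.90146032e+01  1.90993438e+01 -1.50440119e+01 -2.54444375e-14
 -5.58566443e+01 -1.24217577e+02]
13.6417 [515.76 212.17 151.93] [ 3.90140e+01  1.90500e+01 -1.50020e+01  5.00000e-03 -5.58650e+01
 -1.24218e+02] [ 0.46 -0.02 -1.84]
13.6417 [515.76 212.17 151.93] [ 3.90140e+01  1.90500e+01 -1.50020e+01  5.00000e-03 -5.58650e+01
 -1.24218e+02] [ 0.46 -0.02 -1.84]
13.6417 [515.76 212.17 151.93] [ 3.90140e+01  1.90500e+01 -1.50020e+01  5.00000e-03 -5.58650e+01
 -1.24218e+02] [ 0.46 -0.02 -1.84]
13.6417 [515.76 212.17 151.93] [ 3.90140e+01  1.90500e+01 -1.50020e+01  5.00000e-03 -5.58650e+01
 -1.24218e+02] [ 0.46 -0.02 -1.84]
13.7417 [515.58 212.09 151.64] [ 3.90180e+01  1.90660e+01 -1.50240e+01  1.00000e-03 -5.58630e+01
 -1.24217e+02] [-0.02 -0.67 -2.61]
13.8417 [515.5  212.02 151.43] [ 3.90180e+01  1.90800e+01 -1.50360e+01  1.00000e-03 -5.58600e+01
 -1.24218e+02] [-0.01 -0.22 -2.13]
14.375 [515.53 211.87 123.02] [ 0.35  0.67 -0.98]
14.4083 [515.81 212.09 123.44] [ 0.6  -0.76 -1.72]
14.4417 [515.97 212.21 123.71] [ 0.05 -0.88 -2.14]
14.475 [516.02 212.27 123.87] [ 0.16 -0.6  -2.6 ]
14.5083 [516.01 212.3  123.95] [ 0.2  -0.23 -2.7 ]
14.5417 [516.   212.3  124.02] [-0.75  0.77 -1.92]
```

```bash
cat >> h.py <<'E'
def K(y): return 1/(1/6+ (1/3.8-1/6)*(y/.1)**2)
E
python3 - <<'E'
from h import *
F0=force(12,.02);print("tare",F0);np.save("tare.npy",F0)
print(env.move_straight(tw(0,.0915,.0385),rate=.01,force_limit=2.0))
for i in range(6):
    s=env.read_state();print(s["clock"],(s["position"]*1e3).round(2),(s["force"]-F0).round(2));env.dwell(.04)
E
```

```text
tare [-0.05696979 -0.04504788 -2.11621071]
True
15.5083 [515.38 211.93 115.93] [ 0.4  -0.07  4.14]
15.55 [515.41 211.95 115.92] [-0.14  0.22  4.17]
15.5917 [515.37 211.94 115.89] [1.79 0.23 4.63]
15.6333 [515.38 211.94 115.84] [0.27 0.65 4.78]
15.675 [515.38 211.95 115.81] [1.39 1.32 4.33]
15.7167 [515.37 211.94 115.78] [1.48 0.48 4.57]
```

```bash
cat > stroke.py <<'E'
from h import *
def stroke(y0,y1,F0,x,P,target=3.0,seg=.012,rate=.035):
    # x=[plate TCP z at y=0, slope]; P cov
    log=[];y=y0
    while y>y1+1e-4:
        y=max(y1,y-seg)
        zc=x[0]+x[1]*y-target/K(y)
        p=tw(0,y);p[2]=zc
        hit=env.move_straight(p,rate=rate,force_limit=4.5)
        Fs=[];zs=[]
        for i in range(4):
            s=env.read_state();Fs.append(s["force"]-F0);zs.append(s["position"]);env.dwell(.009)
        F=np.mean(Fs,0);pz=np.mean(zs,0)
        c,sn=np.cos(T[2]),np.sin(T[2]);ya=-(pz[0]-T[0])*sn+(pz[1]-T[1])*c
        log.append((round(ya*1e3,1),round((pz[2]-zc)*1e3,2),F.round(1).tolist(),hit))
        if F[2]>.4:
            z=pz[2]+F[2]/K(ya); H=np.array([1,ya])
            P[0,0]+=(.05e-3)**2
            S=H@P@H+(.1e-3)**2;k=P@H/S;x=x+k*(z-H@x);P=P-np.outer(k,H@P)
        else:
            x=x-np.array([.3e-3,0])
        if F[2]>6.5:
            p=tw(0,ya);p[2]=pz[2]+.4e-3;env.move_straight(p,rate=.02)
    for l in log: print(*l)
    print("plate",x[0]*1e3,x[1],np.sqrt(np.diag(P)))
    return x,P
E
python3 - <<'E'
from stroke import *
F0=np.load("tare.npy")
sl=1.4/174
x=np.array([.11691-sl*.0915,sl])
# prior: known at .0915, slope uncertain
A=np.array([[1,-.0915],[0,1]]);P=A@np.diag([(.2e-3)**2,(.45/174)**2])@A.T
x,P=stroke(.0915,.05,F0,x,P)
np.savez("kf.npz",x=x,P=P);st()
E
```

```text
Traceback (most recent call last):
  File "stroke.py", line 9, in stroke
    hit=env.move_straight(p,rate=rate,force_limit=4.5)
workcell.Unreachable: the arm cannot follow that straight line within its joint ranges
```

```bash
python3 - <<'E'
from h import *
s=env.read_state();print(s["joint_positions"],s["clock"])
for y in [.0915,.0795,.05,0,-.1]:
    p=tw(0,y,.0426);print(p,env.inverse_kinematics(p,[-90,0,YAW]))
E
```

```text
[ 3.90143701e+01  2.13309506e+01 -1.75158903e+01 -4.95286265e-03
 -5.11770172e+01 -1.24214394e+02] 15.7583
[0.51545766 0.21196032 0.1158    ] [ 3.90146032e+01  2.13241497e+01 -1.75215918e+01 -2.54444375e-14
 -5.11542585e+01 -1.24217577e+02]
[0.51646118 0.20000236 0.1158    ] [ 3.79393492e+01  2.10212884e+01 -1.80128015e+01 -2.54444375e-14
 -5.09659101e+01 -1.23142323e+02]
[0.51892815 0.17060569 0.1158    ] [ 3.52090616e+01  2.03647422e+01 -1.90704830e+01 -2.54444375e-14
 -5.05647748e+01 -1.20412035e+02]
[0.52310945 0.12078083 0.1158    ] [ 3.03177132e+01  1.95505136e+01 -2.03683055e+01 -2.54444375e-14
 -5.00811809e+01 -1.15520687e+02]
[0.53147207 0.02113111 0.1158    ] [ 1.97607059e+01  1.91172957e+01 -2.10524357e+01 -2.54444375e-14
 -4.98302685e+01 -1.04963679e+02]
```

```bash
sed -i 's|^def K(y).*|def K(y): return 1000/(1/6+ (1/3.8-1/6)*(y/.1)**2)|' h.py
cat >> stroke.py <<'E'
E
python3 - <<'E'
from stroke import *
F0=np.load("tare.npy")
sl=1.4/174
x=np.array([.11691-sl*.0915,sl]); print(x[0]+x[1]*.08-3/K(.08))
A=np.array([[1,-.0915],[0,1]]);P=A@np.diag([(.2e-3)**2,(.45/174)**2])@A.T
x,P=stroke(.0915,.05,F0,x,P)
np.savez("kf.npz",x=x,P=P);st()
E
```

```text
0.11613220810647308
78.7 -0.15 [0.7, -0.5, 4.8] False
66.8 -0.12 [0.3, -0.6, 4.3] False
54.9 -0.06 [0.6, -1.2, 3.3] False
49.7 -0.02 [0.5, -0.7, 3.2] False
plate 116.5634085070297 0.006876801047189684 [0.00014749 0.00224835]
t17.67 [0.5189 0.1703 0.1163] [-90.1    0.19   4.76] F [0.36 0.   1.91] op0.251
```

```bash
python3 - <<'E'
from stroke import *
F0=np.load("tare.npy");k=np.load("kf.npz")
x,P=stroke(.0497,-.095,F0,k["x"],k["P"],target=2.8)
np.savez("kf.npz",x=x,P=P);st()
save(env.grab_frame("scene"),"s1_scene");save(env.grab_frame("wrist"),"s1_wrist")
p=load("s1_scene")
cv2.imwrite("pics/s1.png",np.hstack([cv2.resize(p["image"][170:290,240:410],(510,360)),cv2.resize(load("s1_wrist")["image"][60:300,150:340],(285,360))]))
E
```

```text
37.1 -0.02 [0.5, -1.1, 2.6] False
25.2 0.04 [1.3, -0.8, 3.2] False
13.2 0.0 [0.9, -0.9, 3.0] False
1.2 0.02 [0.7, -0.6, 3.3] False
-10.8 0.0 [0.6, -0.9, 2.8] False
-22.8 0.02 [0.8, -0.9, 3.6] False
-34.8 -0.02 [0.6, -1.0, 3.0] False
-46.8 0.0 [0.5, -1.1, 3.2] False
-58.8 -0.01 [0.5, -1.0, 3.1] False
-70.8 0.0 [0.4, -1.1, 2.9] False
-82.8 0.0 [0.4, -1.0, 2.2] False
-94.8 0.04 [0.4, -1.0, 2.9] False
-95.0 -0.0 [0.2, -0.4, 2.9] False
plate 116.78693680703556 0.004619996842187378 [0.00011081 0.00109653]
t24.26 [0.531  0.0261 0.1156] [-90.08   0.18   4.77] F [ 0.09 -0.65  0.78] op0.250
```

View pics/s1.png

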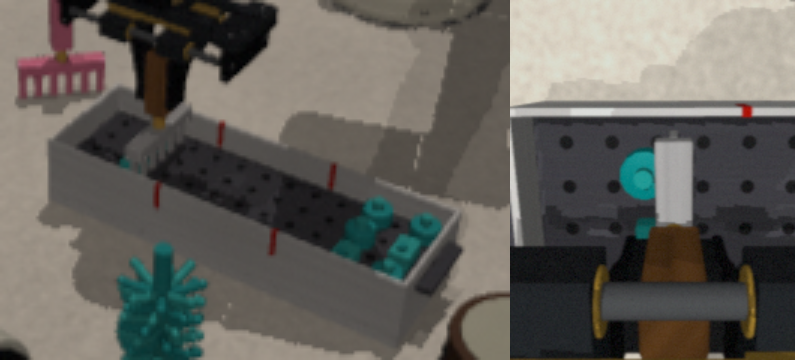

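```bash
python3 - <<'E'
from stroke import *
env.move_straight(tw(0,-.095,.085),rate=.1)
env.move_straight(tw(0,.133,.085),rate=.2)
env.dwell(.3);st()
save(env.grab_frame("wrist"),"s2_wrist");save(env.grab_frame("scene"),"s2_scene")
cv2.imwrite("pics/s2.png",np.hstack([cv2.resize(load("s2_scene")["image"][170:290,280:410],(390,360)),cv2.resize(load("s2_wrist")["image"][100:280,160:360],(400,360))]))
E
```

```text
t26.52 [0.5121 0.2528 0.1583] [-90.07   0.17   4.71] F [-0.12  0.2  -2.02] op0.253
```

View pics/s2.png

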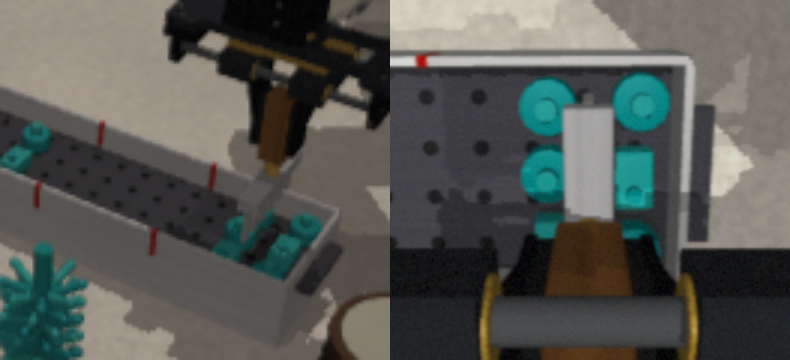

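```bash
python3 - <<'E'
from stroke import *
Y=.136
env.move_straight(tw(0,Y,.085),rate=.03)
env.move_straight(tw(0,Y,.052),rate=.08,force_limit=5); env.dwell(.3)
F0=force(14,.02);print("tare",F0);np.save("tare2.npy",F0)
hit=env.move_straight(tw(0,Y,.0395),rate=.008,force_limit=1.5)
F=force(5,.01)-F0;s=st();z=s["position"][2];print(hit,F)
k=np.load("kf.npz");x=k["x"];print("pred",x[0]+x[1]*Y,"meas",z+F[2]/K(Y))
E
```

```text
tare [ 0.02531307 -0.11471749 -2.31116355]
t29.04 [0.5116 0.2563 0.1161] [-90.08   0.19   4.77] F [ 1.24 -0.25  1.32] op0.252
True [0.73839337 0.8136681  3.85837067]
pred 0.11741525637757304 meas 0.11744728824575326
```

Prediction and measurement agree; now the second stroke.

```bash
python3 - <<'E'
from stroke import *
F0=np.load("tare2.npy");k=np.load("kf.npz")
P=k["P"]+np.diag([1e-9,1e-7])
x,P=stroke(.136,.016,F0,k["x"],P,target=2.8);st()
env.move_straight(tw(0,.016,.085),rate=.1)
env.move_straight(tw(0,-.02,.13),rate=.2)
env.dwell(.1)
save(env.grab_frame("scene"),"s3_scene");save(env.grab_frame("wrist"),"s3_wrist");st()
cv2.imwrite("pics/s3.png",np.hstack([cv2.resize(load("s3_scene")["image"][170:290,240:410],(425,300)),cv2.resize(load("s3_wrist")["image"][60:280,100:400],(375,300))]))
E
```

```text
123.4 -0.05 [-0.0, -0.4, 3.0] False
111.5 -0.01 [-0.0, -0.6, 3.2] False
99.4 0.0 [0.6, -0.1, 2.5] False
87.5 0.01 [0.4, -0.1, 3.2] False
75.5 0.0 [1.0, -0.5, 2.7] False
63.5 0.02 [0.1, -0.0, 2.9] False
51.5 0.01 [0.5, -0.7, 2.9] False
39.5 -0.0 [0.2, 0.2, 3.1] False
27.5 0.0 [0.4, -0.5, 3.0] False
15.5 -0.0 [0.3, -0.1, 3.1] False
plate 116.90656767419352 0.0047320361878579985 [6.46550824e-05 5.07425940e-04]
t34.28 [0.5217 0.1362 0.1165] [-90.2    0.38   4.72] F [-0.05 -0.43 -0.3 ] op0.250
t35.49 [0.524  0.1011 0.2017] [-90.21   0.52   4.77] F [-0.62 -0.07 -2.31] op0.252
```

View pics/s3.png

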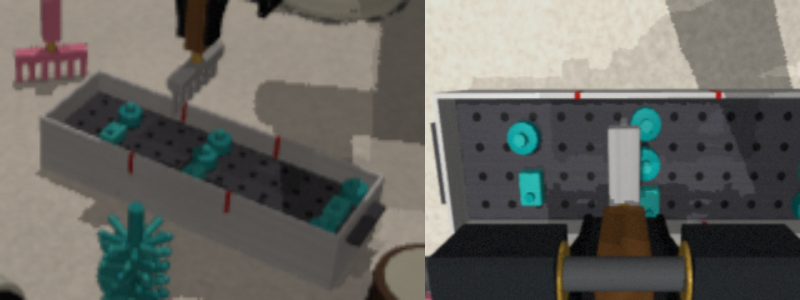

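```bash
python3 - <<'E'
from h import *
g=np.load("grasp.npy");print(g)
o=[-90,0,17.1]
env.move_straight(tw(0,-.02,.13),rotation=[-90,0,YAW],rate=.1)
env.goto([g[0],g[1],.195],o)
env.move_straight([.5577,-.3073,.1645],rotation=o,rate=.15)
env.dwell(.5);st()
for n in ["scene","side"]: save(env.grab_frame(n),"k_"+n)
rows=[]
for n in ["g_","k_"]:
    A=cv2.resize(load(n+"scene")["image"][130:220,180:240],(200,300),interpolation=cv2.INTER_CUBIC);B=cv2.resize(load(n+"side")["image"][190:270,270:330],(200,300),interpolation=cv2.INTER_CUBIC);rows+= [A,B]
cv2.imwrite("pics/k.png",np.hstack(rows))
E
```

```text
[ 0.55822707 -0.30751949  0.08317276]
t38.11 [ 0.5577 -0.3074  0.1648] [-9.001e+01 -2.000e-02  1.709e+01] F [-0.4  -0.99 -2.7 ] op0.253
```

View pics/k.png

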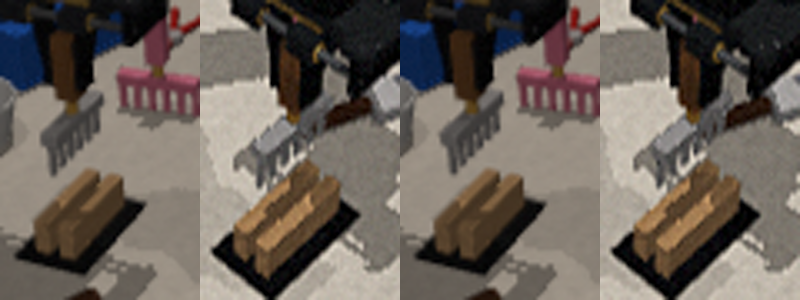

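```bash
python3 - <<'E'
from h import *
g=np.load("grasp.npy");o=[-90,0,17.1]
env.move_straight([g[0],g[1],.119],rotation=o,rate=.1);env.dwell(.5);st()
print(env.move_straight([g[0],g[1],.0885],rotation=o,rate=.03,force_limit=6));st()
print(env.move_straight([g[0],g[1],.0822],rotation=o,rate=.01,force_limit=3));st()
save(env.grab_frame("scene"),"m_scene");save(env.grab_frame("side"),"m_side")
cv2.imwrite("pics/m.png",np.hstack([cv2.resize(load("m_scene")["image"][130:220,160:260],(400,360)),cv2.resize(load("m_side")["image"][190:280,250:350],(400,360))]))
E
```

```text
t39.32 [ 0.5583 -0.3075  0.1192] [-9.001e+01 -1.000e-02  1.710e+01] F [-0.24  0.02 -2.39] op0.252
False
t40.48 [ 0.5584 -0.3076  0.0888] [-9.002e+01 -3.000e-02  1.710e+01] F [ 0.36 -0.5  -2.47] op0.250
True
t41.02 [ 0.5582 -0.3075  0.0832] [-9.000e+01  2.000e-02  1.711e+01] F [ 0.12 -0.06  4.86] op0.253
```

View pics/m.png

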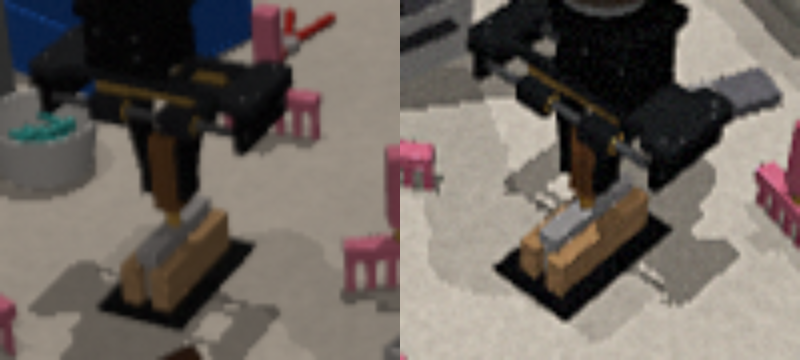

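Seated at the same height as it was taken. Release and retreat, then check.

```bash
python3 - <<'E'
from h import *
g=np.load("grasp.npy");o=[-90,0,17.1]
env.gripper_to(0.6);env.dwell(.2)
env.move_straight([g[0],g[1],.175],rate=.12)
env.goto([0.64,-0.27,0.3],[-90,0,0]);env.dwell(.3)
save(env.grab_frame("wrist"),"z_stand")
env.goto([0.605,0.11,0.27],[-90,0,0]);env.dwell(.3)
save(env.grab_frame("wrist"),"z_tray");save(env.grab_frame("scene"),"z_scene");st()
cv2.imwrite("pics/z1.png",np.hstack([cv2.resize(load("z_stand")["image"][0:225,0:512],(512,225)),cv2.resize(load("z_stand")["image"][50:160,190:280],(184,225))]))
cv2.imwrite("pics/z2.png",np.vstack([cv2.resize(load("z_tray")["image"][30:170,110:430],(640,280)),cv2.resize(load("z_scene")["image"][120:290,130:410],(500,304))[:,:].copy() if 0 else cv2.copyMakeBorder(cv2.resize(load("z_scene")["image"][120:290,130:410],(500,304)),0,0,0,140,cv2.BORDER_CONSTANT)]))
E
```

```text
t45.90 [0.6051 0.1096 0.2699] [-9.e+01  0.e+00 -4.e-02] F [ 0.33  1.13 -0.04] op0.599
```

View pics/z1.png

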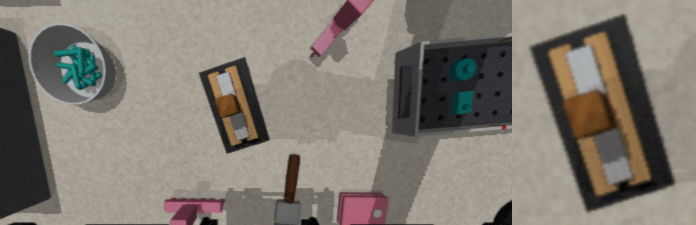

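View pics/z2.png

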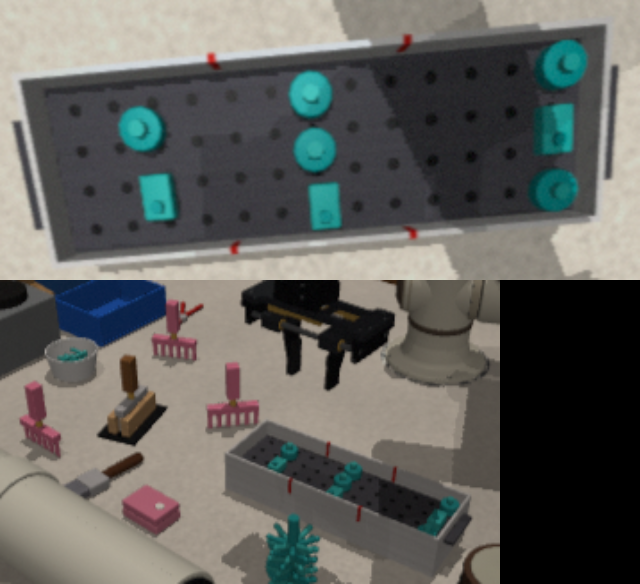

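```bash
python3 -c "
from h import *
env.close_job();st()"
```

```text
the job is handed in; nothing more can be done
the job is handed in; nothing more can be done
```

I raked the wax out in two strokes, hung the rake back in its stand and handed the job in at about 46 s of robot time, well inside the 72 s limit.

**Raking:** The first stroke took the front row of two chunks to the -y third, and the second took the middle row of three to the middle third. The back row of three stayed where it was in the +y third.

**Force:** I adjusted the height every 12 mm from the measured force. The vertical force read about 2.2–3.6 N over most of both strokes. The first touch and first two steps of stroke one read higher, 4.1–4.8 N. I saw nothing near 8 N, but I only sampled at the end of each step, not continuously.

**Last pictures:**
- The thirds hold 2, 3 and 3 chunks from -y to +y, all flat with none on another. The +y row sits near its end of the tray, so the spacing along the tray is not perfectly regular.
- The rake stands upright in its slot, at the same height as when I took it out.
- The bystanders in view look unmoved by eye, and the gripper is clear of everything.

No check failed or disagreed. One script stopped with a units error before anything moved. Before the second stroke the wrist camera put the row gap about 3 mm off my first estimate, and I corrected for it before lowering the rake.

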